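# Fit the deck-hatch grating into its frame

## Robot

A 6-joint arm with a two-finger parallel gripper is mounted at the origin on the work surface. World frame = base frame: x ahead of the robot, y to its left, z up, the work surface at z = 0. Lengths are in m, angles in rad, forces in N, time in s.
With the tool pointing down it reaches from about 0.375 to 0.975 m from the base axis. Payload 3.8 kg.
Tool frame: the origin (TCP) lies at the very end of the fingers, on their centre line; the grasp point (between the pads) lies behind it (bot.tcp_to_grasp is the y of the grasp point in the tool frame, in m); y points along the fingers, z is the direction in which the jaws open and shut, and the axes are right-handed (so a half turn about y gives the same grasp; the last joint's range is limited). The gripper opens to 85 mm and grips with 20 to 120 N. Pads are 22 mm wide; open, the fingers measure 114 mm over their backs; the gripper's body (76 mm by 85 mm) begins 54 mm behind the grasp point. The pads swing forward as they close: fully open they stand 13 mm farther back than shut.
Start: joints at [-1.342, 0.264, 1.604, -0, 1.274, -0.037], TCP at [0.177, -0.651, 0.202] pointing down, gripper open.
Joint ranges: [-2.63, 2.63], [-0.94, 2.18], [0.31, 2.57], [-1.31, 4.45], [0, 2.66], [-2.55, 2.55]. Speed limits (rad/s): [2.57, 2.57, 3.14, 3.14, 3.14, 3.14].

## Interface

Orientations are given as a rotation vector (axis times angle).
In Python, from workcell import bot, optics, workorder gives the robot as it stands.
- The arm moves only by the shell command python3 -m handwheel 'ROWS' [FORCE]. ROWS is JSON, a list of rows, each a list of 7 numbers: the shift along the tool's x, y, z in m, then the turn, a rotation vector about the tool's x, y, z in rad, then the opening, from 0 (shut) to 1 (fully open). A call has 1 to 8 rows; each row shifts and turns the commanded pose from where the row before left it, along the tool's axes as they then stand; what a row does not reach is not made up. A row lasts 1/8 s, in which the tool goes at most 62.5 mm and 10.7 degrees, less where a joint would pass 70% of its speed; a pose out of reach is approached as far as the arm can. A call with a gripper value outside its range is refused whole. The fingers move at their own pace and stop on an object; FORCE is the grip in N (left out, the last holds). Time passes only in rows, so rows that do not move let the fingers close. It gives the time, the measured TCP pose, the force and the opening at its end, in the units of the state.
- bot.read_state(): the state, without advancing time (a new reading comes with each control period).
- optics.read_camera(name): name is "side" or "top" or "wrist"; returns a dict with "image" (420x560x3 uint8, red, green, blue), "z_map" (420x560 float32, m along the optical axis (not along the pixel's ray), 0 where there is no reading), "mtx" (3x3 intrinsics, pixels), "world_from_camera" (4x4, takes a point from camera to world coordinates); the wrist camera has in their place "hand_eye" (4x4, takes a point from camera to tool coordinates, whose origin is the TCP and whose axes are the tool frame's). Camera axes: x right, y down, z forward; pixel columns grow to the right and rows downward; lengths in m; the calibration is good to about 2 mm. A picture is of the moment at which its call begins: read the wrist's pose just before it.
- workorder.finish_job(): hands the job in, once; it reports no verdict.
The state is a dict: "time": time; "q": joint angles; "joint_vel": joint speeds; "joint_torque": joint torques, N m; "tool_pos": TCP position; "tcp_rot": TCP orientation; "wrist_force": force on the tool from outside, world axes, zero at the start; "torque": the same for the moment, N m; "width": opening from 0.0 (shut) to 1.0 (fully open).
Only numpy, scipy, OpenCV 4.12 (cv2) and the standard library are available. Lean on these libraries where they do the work, as an engineer would, in place of code of your own. Each camera call takes 0.05 s, during which the arm holds its last target.

## Task

Fit the wooden hatch grating with the lift bar into the hatch frame on the bench: tilt it, hook its brass tongue under the brass lip of the frame and slide it home until you feel the stop, then swing the other end slowly down past the roller catch so that it lies flat and fully seated, and let go. Where the stop sits in the frame is not known exactly, so feel for it and never force the grating against the frame (press with less than 20 N while it is still tilted, less than 40 N as it seats); leave the other things on the bench where they are.

Things in the scene. Friction and masses are not known exactly. Their poses are not given: they have to be found in the camera images.
- grating_grip (a point): Centre of the lift bar of the loose hatch grating; grip here from above. The bar, dark wood, is solid: 18 mm (x) by 72 mm (y), standing 32 mm above the panel's top. This point is 30 mm above the grating's underside, 100 mm in x from the tongue's free edge, 80 mm from the rear end. Axes: x along the grating, away from the tongue; y along the bar; z up out of its top.
- grating: The hatch grating: varnished wood lattice panel 160 x 120 x 14 mm, about 0.3 kg, plus tongue and lift bar; flat on the bench at the start. Origin on its underside, midway between the tongue's free edge and the rear end (10 mm from the bar's centre towards the tongue). x points away from the tongue, z up out of its top.
- grating_tongue (a point): Middle of the free edge of the brass tongue, at its underside (level with the grating's underside). The tongue is a strip 6 mm thick, 120 mm wide, standing out 20 mm from the panel's -x end along the bottom. Axes as the grating's.
- grating_rear (a point): Middle of the top edge of the grating's rear end (opposite the tongue), 14 mm above the underside, 180 mm in x from the tongue's free edge. Axes as the grating's.
- frame: Wooden hatch frame fixed to the bench, outside 308 (x) x 170 (y) x 40 mm high. Origin on its underside, on the centre line; it spans x -143 to +165 mm; the lip is at the -x end, the catch at the +x end. Inside width 128 mm. In it lies a blue liner with floor, lip, stop, rear wall and catch, screwed down rigidly anywhere up to 20 mm either way along x.
- frame_floor (a point): Point of the frame 22 mm above its underside, over its origin, at the level of the liner's flat floor, on which the seated grating lies. The rear wall, 12 mm high (28 mm beside the roller), is 182.5 mm from the stop wall, so the 180 mm grating goes down flat only if its tongue is within 2.5 mm of the stop. Axes as the frame's.
- frame_lip_nominal (a point): Foot of the stop wall at floor level if the liner were central (frame x -91 mm); the true one is up to 20 mm either way along x, not measured: slide the tongue along the floor in -x until it touches. Over it a brass lip 4 mm thick, underside 12 mm above the floor, reaches 12 mm out in +x. The slot admits the tongue tilted up to 20 degrees, rear end up. Stop, lip and floor do not give.
- frame_catch_nominal (a point): Centre of the white roller catch if the liner were central; it shifts with the liner, always 185 mm from the stop wall, 21 mm above the floor. Roller 16 mm across, 44 mm wide, axis along y. It reaches 3 mm over the seated rear edge, springs back in +x when the rear end is pushed down past it (3 to 8 N there), then returns over the top edge and holds it.
- tape_roll: Blue roll of tape lying flat, 80 mm across, 25 mm high; bystander, origin under its centre.
- sanding_block: Cork sanding block, 100 x 60 x 28 mm; bystander, origin under its centre.
- spare_grating: Another wood lattice panel, 180 x 140 x 14 mm, without lift bar or tongue; bystander, origin under its centre.
- varnish_tin: Closed tin with a paper band, 84 mm across, 110 mm high; bystander, origin under its centre.
- screwdriver: Screwdriver with dark wooden handle, lying on the bench; bystander.
- mallet: Wooden mallet lying on the bench; bystander.
- brush_pot: Clear pot, 84 mm across, 90 mm high, with a brush standing in it (150 mm high in all); bystander, origin under its centre.
There are look-alikes about, which are no part of the job. What is shaped like the grating but purple or turquoise is not meant.

How it is judged:
On the way:
1. the tongue is brought down to the lip end of the frame's floor with the grating tilted, rear end up (x of grating_tongue in the frame of frame between -0.116 and -0.058 m and z of grating_tongue in the frame of frame below 0.032 m and z of grating_rear in the frame of frame above 0.05 m), for 0.1 s.
At the end, for the whole second after the job is handed in: The grating lies flat on the liner's floor (within 0.025 rad, both ends within 2.5 mm of fully down), the tongue under the lip, the rear end under the roller catch, released and at rest (angle between the z axis of grating and the z axis of frame, either way round below 0.025 rad and angle between the x axis of grating and the x axis of frame, either way round below 0.09 rad and z of grating_tongue in the frame of frame below 0.0245 m and z of grating_rear in the frame of frame between 0.033 and 0.0385 m and x of grating_tongue in the frame of frame between -0.114 and -0.066 m and linear speed of grating below 0.01 m/s); the robot touches nothing.
It fails at once if the grating, still tilted, is forced against the frame (more than 20 N) (contact force between grating and frame above 20 N and z of grating_rear in the frame of frame above 0.05 m).
It fails at once if the grating is forced against the frame (more than 40 N) (contact force between grating and frame above 40 N).
It fails at once if another thing on the bench is disturbed (moved over 30 mm) (distance of any of tape_roll, sanding_block, spare_grating, varnish_tin, screwdriver, mallet, brush_pot from where it was at the start of the episode above 0.03 m).
It also fails if it takes over 56 s, if anything falls off the work surface, if the arm or the gripper's body presses on something with over 40 N, if the wrist force passes 120 N, or if a joint passes its speed limit or range.

## Working session

There is one attempt and no reset: what is moved stays moved. The work goes in short steps, Python scripts to look and compute and a shell command to move; the robot and the scene stay as the last step left them, time stands still between calls to the robot, and variables do not carry over. Pictures are saved under pics/ and viewed, and the job is handed in when it is done.

```bash
ls; mkdir -p pics; python3 - <<'E'
from workcell import bot, optics, workorder
import cv2,numpy as np
s=bot.read_state(); print(s, bot.tcp_to_grasp)
for n in ["side","top","wrist"]:
    c=optics.read_camera(n); cv2.imwrite(f"pics/{n}0.png",c["image"][:,:,::-1]); np.savez(f"{n}0.npz",**c)
    print(n,c["mtx"],c.get("world_from_camera",c.get("hand_eye")))
E
```

```text
pics
{'time': 0.0, 'q': array([-1.34184627e+00,  2.64788351e-01,  1.60538518e+00, -3.94169693e-06,
        1.27370699e+00, -3.68732074e-02]), 'joint_vel': array([-0.00028402,  0.00081112, -0.00219578,  0.00056583,  0.00022727,
        0.00089593]), 'joint_torque': array([ 2.95038599e-04, -5.15110230e+01, -3.67317367e+01,  4.26788768e-05,
        1.29452208e-02,  1.69667152e-05]), 'tool_pos': array([ 0.17715593, -0.65050094,  0.20043236]), 'tcp_rot': array([-0.27827056,  2.08193659, -2.07715941]), 'wrist_force': array([-0.28044172, -0.34409448, -0.67325235]), 'torque': array([-0.00227346,  0.0512636 ,  0.01697349]), 'width': 1.0023456387340024} -0.0187
side [[510.32926815   0.         276.04528296]
 [  0.         510.32926815 207.1283728 ]
 [  0.           0.           1.        ]] [[-0.98827653 -0.08754278  0.12508302  0.29593166]
 [-0.15144308  0.66594788 -0.73046452  1.21313934]
 [-0.01935188 -0.7408439  -0.67139841  1.15177871]
 [ 0.          0.          0.          1.        ]]
top [[379.82474664   0.         277.81559689]
 [  0.         379.82474664 215.9295942 ]
 [  0.           0.           1.        ]] [[-2.77017242e-02 -9.89527509e-01  1.41661295e-01  3.31287631e-01]
 [-9.99400078e-01  3.03631810e-02  1.66601437e-02 -3.98277010e-04]
 [-2.07869580e-02 -1.41114795e-01 -9.89774983e-01  1.06818007e+00]
 [ 0.00000000e+00  0.00000000e+00  0.00000000e+00  1.00000000e+00]]
wrist [[326.04347553   0.         281.19698866]
 [  0.         326.04347553 211.87660672]
 [  0.           0.           1.        ]] [[ 3.03786493e-04  9.47129316e-01  3.20851940e-01 -8.27592491e-02]
 [-1.66487536e-03 -3.20851031e-01  9.47128209e-01 -1.72832209e-01]
 [ 9.99998568e-01 -8.21903245e-04  1.47938205e-03  7.06396577e-04]
 [ 0.00000000e+00  0.00000000e+00  0.00000000e+00  1.00000000e+00]]
```

View pics/top0.png

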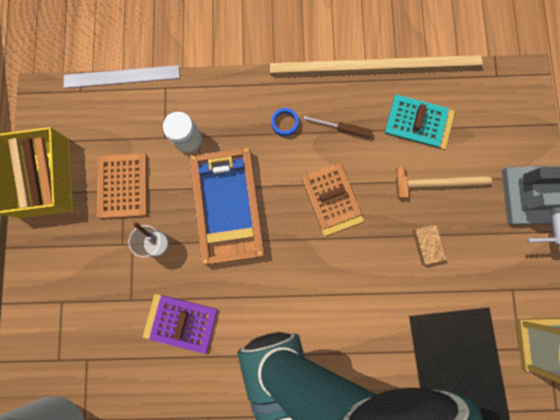

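View pics/side0.png

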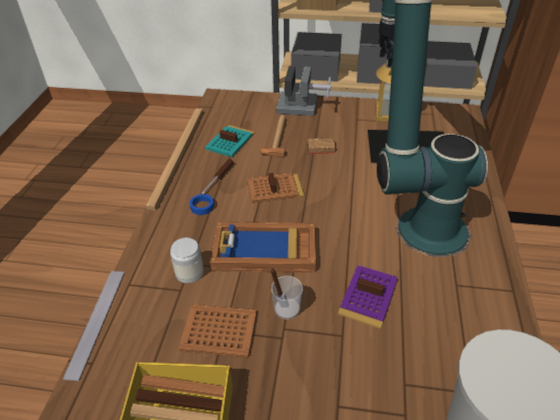

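View pics/wrist0.png

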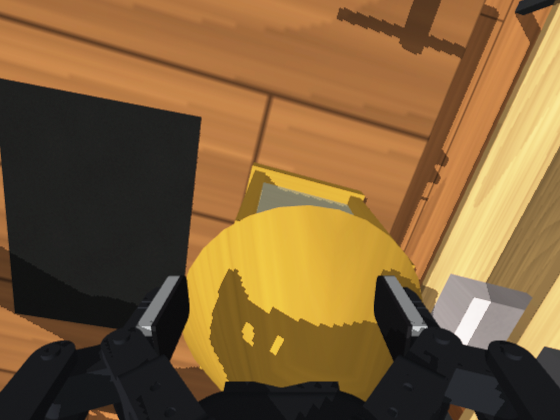

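```bash
cat > h.py <<'E'
import numpy as np,cv2
from scipy.spatial.transform import Rotation as R
def load(n): 
    d=np.load(n+".npz"); return {k:d[k] for k in d}
def crop(c,u0,v0,u1,v1,f,name):
    im=c["image"][v0:v1,u0:u1,::-1]; im=cv2.resize(im,None,fx=f,fy=f,interpolation=cv2.INTER_CUBIC)
    for k in range(u0-u0%-10,u1,10): cv2.putText(im,str(k),(int((k-u0)*f),8),0,.3,(255,255,255),1); cv2.line(im,(int((k-u0+.5)*f),9),(int((k-u0+.5)*f),14),(255,255,255),1)
    for k in range(v0-v0%-10,v1,10): cv2.putText(im,str(k),(0,int((k-v0)*f)+4),0,.3,(255,255,255),1)
    cv2.imwrite("pics/"+name+".png",im)
def ray(c,T,u,v):
    M=c["mtx"]; d=np.array([(u-M[0,2])/M[0,0],(v-M[1,2])/M[1,1],1.]); return T[:3,3],T[:3,:3]@d
def onz(c,T,u,v,z):
    o,d=ray(c,T,u,v); return o+d*(z-o[2])/d[2]
def cloud(c,T):
    M=c["mtx"]; v,u=np.mgrid[:420,:560]; Z=c["z_map"]
    P=np.stack([(u-M[0,2])/M[0,0]*Z,(v-M[1,2])/M[1,1]*Z,Z],-1)@T[:3,:3].T+T[:3,3]
    P[Z==0]=np.nan; return P
def tool(s):
    T=np.eye(4); T[:3,:3]=R.from_rotvec(s["tcp_rot"]).as_matrix(); T[:3,3]=s["tool_pos"]; return T
E
python3 - <<'E'
from h import *
c=load("top0"); crop(c,290,150,380,250,6,"t_g"); crop(c,180,140,280,275,4.4,"t_f")
P=cloud(c,c["world_from_camera"])
for u,v in [(332,195),(341,226),(320,190),(228,200),(228,236),(220,170),(221,160),(195,200),(260,205),(215,258),(280,300)]: print(u,v,P[v,u].round(4))
c=load("side0"); crop(c,200,210,330,280,6,"s_f"); crop(c,240,160,320,210,8,"s_g")
E
```

```text
332 195 [ 0.5302 -0.1324  0.0488]
341 226 [ 0.449  -0.1585  0.0091]
320 190 [ 0.5524 -0.1038  0.0143]
228 200 [0.5302 0.1556 0.0235]
228 236 [0.4275 0.1541 0.0394]
220 170 [0.6111 0.1736 0.0466]
221 160 [0.6391 0.1703 0.0484]
195 200 [0.5301 0.2447 0.0392]
260 205 [0.5168 0.0674 0.0023]
215 258 [0.3688 0.1894 0.0421]
280 300 [0.2503 0.018  0.0012]
```

View pics/t_g.png

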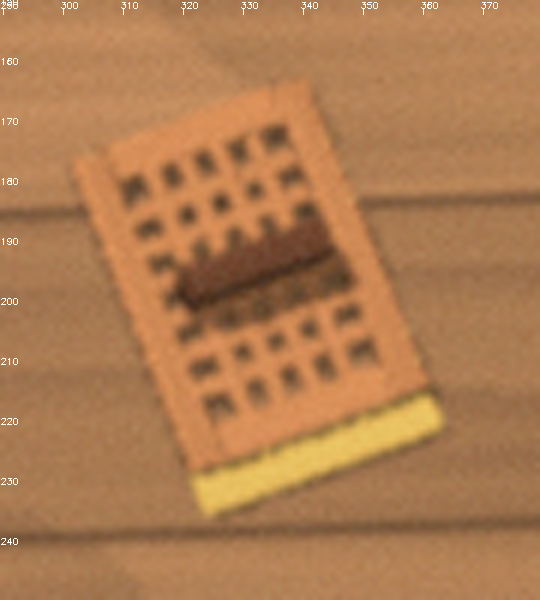

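View pics/t_f.png

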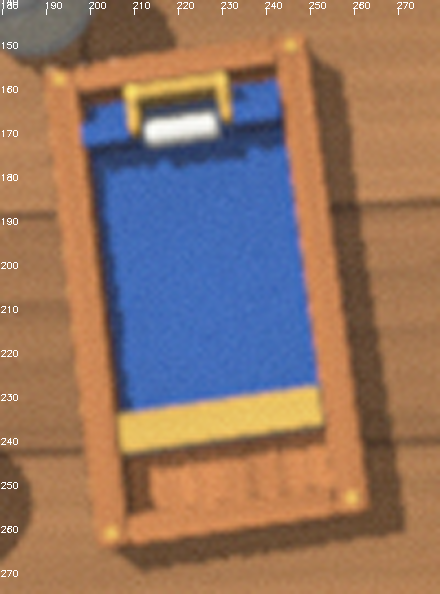

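View pics/s_f.png

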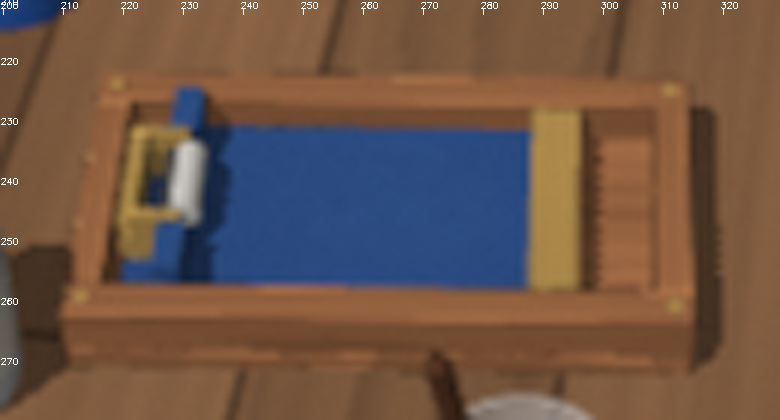

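View pics/s_g.png

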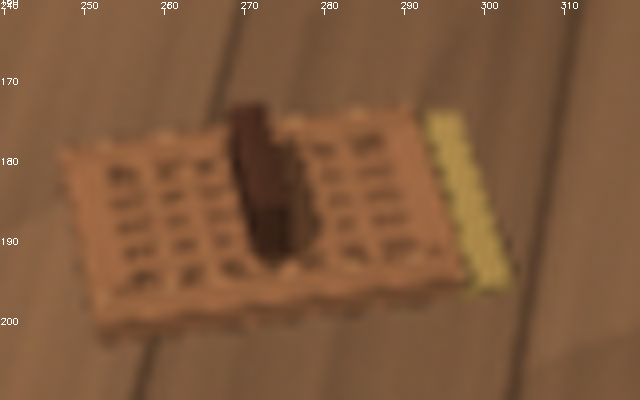

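```bash
python3 - <<'E'
from h import *
from scipy.optimize import least_squares
t=load("top0"); s=load("side0"); T=t["world_from_camera"]; S=s["world_from_camera"]
def p(c,f,u0,v0,x,y,z): return onz(c,c["world_from_camera"],x/f-.5+u0,y/f-.5+v0,z)
def fit(pts,obs,x0):
    pts=np.array(pts);obs=np.array(obs)[:,:2]
    def r(x):
        c,si=np.cos(x[2]),np.sin(x[2]); q=pts@np.array([[c,si],[-si,c]])+x[:2]; return (q-obs).ravel()
    o=least_squares(r,x0); print(o.x.round(4),np.degrees(o.x[2]).round(2)); print((o.fun.reshape(-1,2)*1000).round(1)); return o.x
# frame: local corners; lip at -x. world: lip nearer robot
o=[p(t,4.4,180,140,*q,.04) for q in [(48,70),(305,38),(97,545),(368,512)]]
print("frame top"); f1=fit([(.165,.085),(.165,-.085),(-.143,.085),(-.143,-.085)],o,[.5,.15,0])
o2=[p(s,6,200,210,*q,.04) for q in [(102,75),(688,80),(62,318),(697,322)]]
print("frame side"); f2=fit([(.165,-.085),(-.143,-.085),(.165,.085),(-.143,.085)],o2,[.5,.15,0])
print("gr top"); o=[p(t,6,290,150,72,160,.014),p(t,6,290,150,308,78,.014),p(t,6,290,150,208,518,.006),p(t,6,290,150,445,425,.006)]
fit([(.09,.06),(.09,-.06),(-.09,.06),(-.09,-.06)],o,[.5,-.13,.3])
print("gr side"); o=[p(s,8,240,160,*q) for q in [(60,150,.014),(96,318,.014),(458,110,.006),(512,285,.006)]]
fit([(.09,-.06),(.09,.06),(-.09,-.06),(-.09,.06)],o,[.5,-.13,.3])
f=(f1+f2)/2
def loc(P,f):
    c,si=np.cos(f[2]),np.sin(f[2]); d=P[:2]-f[:2]; return np.array([c*d[0]+si*d[1],-si*d[0]+c*d[1]]).round(4)
print("lip front edge top",[loc(p(t,4.4,180,140,*q,.038),f1) for q in [(117,412),(320,386),(122,453),(325,428)]])
print("lip side",[loc(p(s,6,200,210,*q,.038),f2) for q in [(532,108),(528,288),(583,110),(580,290)]])
print("roller",[loc(p(t,4.4,180,140,180,130,.049),f1)],[loc(p(s,6,200,210,190,183,.049),f2)])
E
```

```text
frame top
[0.5035 0.158  0.1041] 5.96
[[ 0.9  1.8]
 [ 3.  -2.4]
 [-3.1  1.5]
 [-0.8 -0.9]]
frame side
[0.5048 0.1611 0.1232] 7.06
[[ 0.3 -0. ]
 [-0.2 -1.2]
 [ 0.5  0.1]
 [-0.6  1. ]]
gr top
[ 0.5278 -0.1384  0.3257] 18.66
[[-0.3  0.4]
 [ 1.8  0.2]
 [ 0.2  0.3]
 [-1.7 -0.9]]
gr side
[ 0.5294 -0.1361  0.3212] 18.4
[[ 0.5 -2.5]
 [-0.4  2.4]
 [ 0.1  1.4]
 [-0.2 -1.3]]
lip front edge top [array([-0.06  ,  0.0628]), array([-0.0608, -0.0644]), array([-0.0858,  0.0624]), array([-0.0871, -0.0642])]
lip side [array([-0.0615, -0.0643]), array([-0.0609,  0.061 ]), array([-0.0879, -0.0631]), array([-0.0863,  0.0621])]
roller [array([0.1105, 0.0025])] [array([0.1094, 0.0021])]
```

```bash
cat >> h.py <<'E'
def target(gx,gy,z,yaw,flip=1,tilt=0):
    "tool pose: y down, z = flip*x of yawed frame"
    zx=flip*np.array([np.cos(yaw),np.sin(yaw),0]); y=np.array([0,0,-1.]); x=np.cross(y,zx)
    T=np.eye(4); T[:3,:3]=np.stack([x,y,zx],1); T[:3,3]=[gx,gy,z]; return T
def rel(A,B):
    D=np.linalg.inv(A)@B; return D[:3,3].round(4), R.from_matrix(D[:3,:3]).as_rotvec().round(4)
E
python3 - <<'E'
from h import *
from workcell import bot
s=bot.read_state(); A=tool(s); print(A.round(3))
w=load("wrist0"); P=cloud(w,A@w["hand_eye"]); 
for u,v in [(300,250),(300,190),(300,350),(100,200)]: print(P[v,u].round(3))
for f in (1,-1):
  B=target(.537-.05,-.134,.25,.323,f); print(f,rel(A,B))
E
```

```text
[[-0.965 -0.     0.263  0.177]
 [-0.263  0.002 -0.965 -0.651]
 [-0.    -1.    -0.002  0.201]
 [ 0.     0.     0.     1.   ]]
[ 0.183 -0.661  0.206]
[ 0.172 -0.675  0.02 ]
[ 0.151 -0.668  0.247]
[ 0.094 -0.451  0.002]
1 (array([-0.4347, -0.0485, -0.4172]), array([ 1.300e-03, -1.628e+00, -1.500e-03]))
-1 (array([-0.4347, -0.0485, -0.4172]), array([1.4000e-03, 1.5136e+00, 1.3000e-03]))
```

```bash
python3 - <<'E'
from h import *
s=load("side0"); crop(s,330,0,520,130,4,"s_y"); crop(load("top0"),400,240,560,420,4,"t_y")
E
```

```text
(no output)
```

View pics/s_y.png

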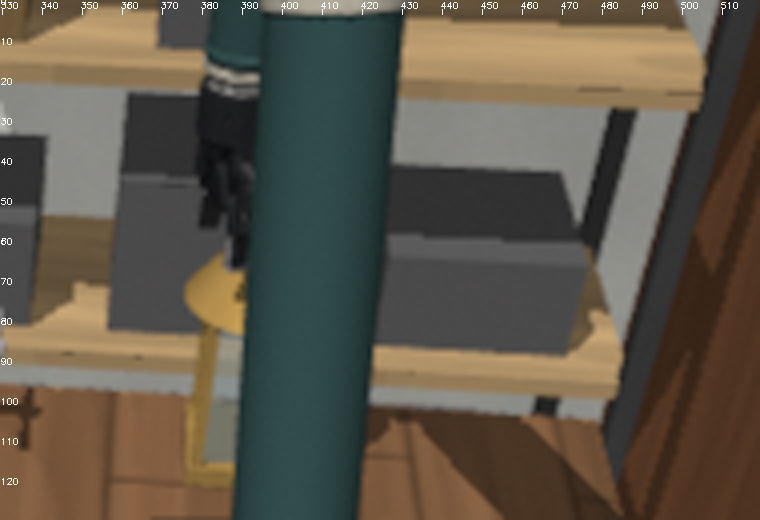

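View pics/t_y.png

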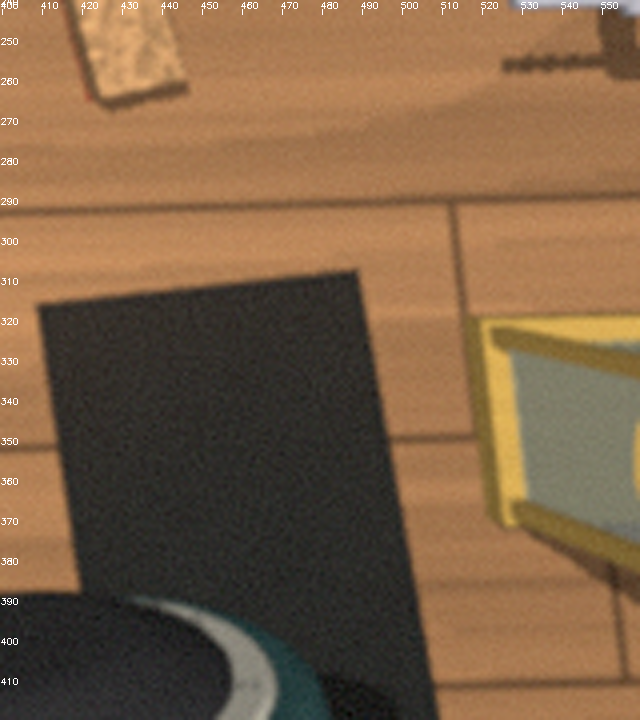

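```bash
python3 -m handwheel '[[0,-0.03,0,0,0,0,1],[0,-0.04,0,0,0,0,1],[0,-0.04,0,0,0,0,1],[0,-0.03,0,0,0,0,1],[-0.04,0,-0.038,0,0,0,1],[-0.04,0,-0.038,0,0,0,1],[-0.04,0,-0.038,0,0,0,1],[-0.04,0,-0.038,0,0,0,1]]'
python3 -m handwheel '[[-0.04,0,-0.038,0,0,0,1],[-0.04,0,-0.038,0,0,0,1],[-0.04,0,-0.038,0,0,0,1],[-0.04,0,-0.038,0,0,0,1],[-0.04,0,-0.038,0,0,0,1],[-0.04,0,-0.038,0,0,0,1],[-0.04,0,-0.038,0,0,0,1],[0,0,0,0,-0.18,0,1]]'
python3 -m handwheel '[[0,0.01,0,0,-0.18,0,1],[0,0.01,0,0,-0.18,0,1],[0,0.01,0,0,-0.18,0,1],[0,0.01,0,0,-0.18,0,1],[0,0.01,0,0,-0.18,0,1],[0,0.01,0,0,-0.18,0,1],[0,0,0,0,-0.18,0,1],[0,0,0,0,-0.18,0,1]]'
python3 - <<'E'
from h import *
from workcell import bot
s=bot.read_state(); A=tool(s); print(s["q"].round(2),s["wrist_force"].round(2))
print(rel(A,target(.537,-.134,.25,.323)))
E
```

```text
time: 1.15
tool_pos: [0.2923, -0.4609, 0.3414]
tcp_rot: [-0.277, 2.08, -2.079]
wrist_force: [1.2, -0.1, 0.7]
width: 1.002
time: 2.15
tool_pos: [0.4933, -0.1288, 0.3412]
tcp_rot: [-0.456, 1.97, -1.967]
wrist_force: [-0.8, -0.4, -0.6]
width: 0.998
time: 3.15
tool_pos: [0.4916, -0.1322, 0.2811]
tcp_rot: [-1.345, 0.971, -0.969]
wrist_force: [0.2, 0.7, 1.0]
width: 0.999
[-0.31 -0.09  1.85 -0.    1.39 -0.63] [0.23 0.71 0.98]
(array([0.016 , 0.0311, 0.0425]), array([ 0.001 , -0.002 , -0.0007]))
```

```bash
python3 -m handwheel '[[0,0.03,0.042,0,0,0,1],[0,0,0,0,0,0,1],[0,0,0,0,0,0,1]]'
cat > snap.py <<'E'
import sys; from h import *
from workcell import bot, optics
s=bot.read_state(); c=optics.read_camera("wrist"); c["A"]=tool(s); c["W"]=c["A"]@c["hand_eye"]
n=sys.argv[1]; np.savez(n+".npz",**c); cv2.imwrite("pics/"+n+".png",c["image"][:,:,::-1])
E
python3 snap.py w1
```

```text
time: 3.52
tool_pos: [0.5314, -0.1193, 0.2514]
tcp_rot: [-1.343, 0.975, -0.973]
wrist_force: [-1.0, -0.4, -0.7]
width: 1.004
```

View pics/w1.png

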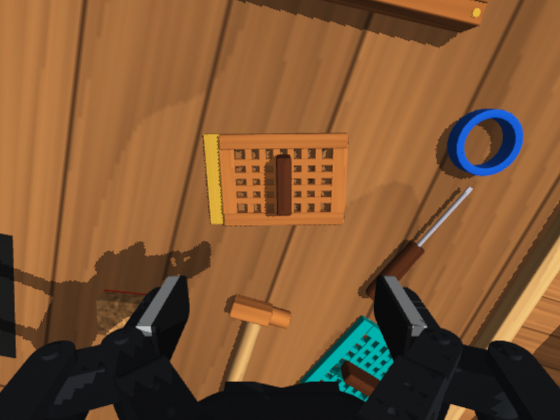

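```bash
python3 -c "
from h import *
crop(load('w1'),195,120,365,240,4.7,'w1c')"
```

```text
(no output)
```

View pics/w1c.png

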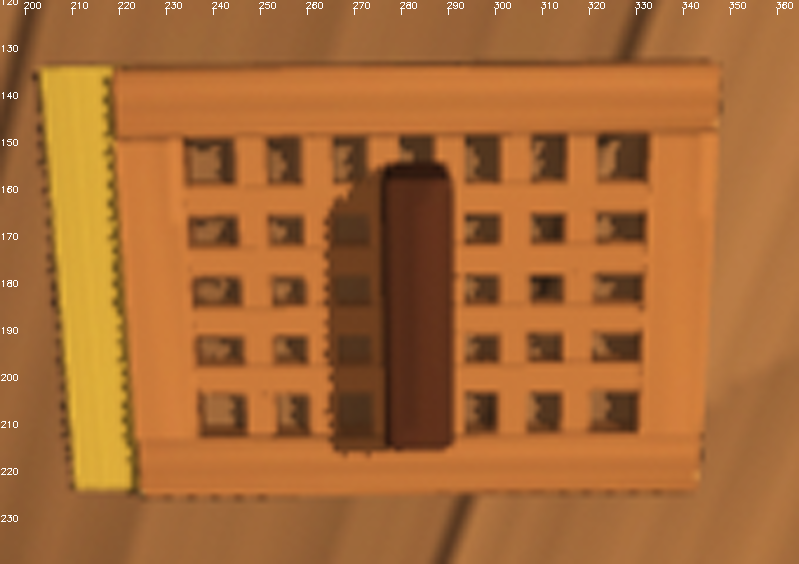

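```bash
cat >> h.py <<'E'
from scipy.optimize import least_squares
def fit2(pts,obs,x0):
    pts=np.array(pts);obs=np.array(obs)[:,:2]
    def r(x):
        c,si=np.cos(x[2]),np.sin(x[2]); q=pts@np.array([[c,si],[-si,c]])+x[:2]; return (q-obs).ravel()
    o=least_squares(r,x0); print(o.x.round(4),np.degrees(o.x[2]).round(2)); print((o.fun.reshape(-1,2)*1000).round(1)); return o.x
def pc(c,f,u0,v0,x,y,z): return onz(c,c["W"] if "W" in c else c["world_from_camera"],x/f-.5+u0,y/f-.5+v0,z)
E
python3 - <<'E'
from h import *
from workcell import bot
c=load("w1"); o=[pc(c,4.7,195,120,*q) for q in [(40,68,.006),(75,490,.006),(719,64,.014),(697,488,.014)]]
x=fit2([(-.09,.06),(-.09,-.06),(.09,.06),(.09,-.06)],o,[.53,-.137,.32])
o=[pc(c,4.7,195,120,*q) for q in [(383,180,.046),(388,448,.046),(452,180,.046),(450,448,.046)]]
b=fit2([(.001,.036),(.001,-.036),(.019,.036),(.019,-.036)],o,[.53,-.137,.32])
g=x[:2]+.01*np.array([np.cos(x[2]),np.sin(x[2])]); print(g)
A=tool(bot.read_state())
print(rel(A,target(*g,.1,x[2])),rel(A,target(*g,.02,x[2])))
E
```

```text
[ 0.529  -0.1372  0.3287] 18.84
[[-0.5 -0.2]
 [ 0.1  0.4]
 [-0.1  0.6]
 [ 0.5 -0.8]]
[ 0.5293 -0.1366  0.3224] 18.47
[[-0.7  0.7]
 [-0.5 -1.2]
 [ 0.2  1.1]
 [ 1.1 -0.6]]
[ 0.53843027 -0.13401626]
(array([0.0158, 0.1522, 0.002 ]), array([ 0.0002, -0.0137,  0.0002])) (array([0.0158, 0.2322, 0.0021]), array([ 0.0002, -0.0137,  0.0002]))
```

```bash
python3 -m handwheel '[[0.016,0.04,0.002,0,-0.01,0,1],[0,0.05,0,0,0,0,1],[0,0.05,0,0,0,0,1],[0,0.045,0,0,0,0,1],[0,0.025,0,0,0,0,1],[0,0.015,0,0,0,0,1],[0,0,0,0,0,0,1]]' 60
python3 -c "
from h import *
from workcell import bot
s=bot.read_state();print(s['wrist_force'],rel(tool(s),target(.5384,-.134,.018,.327)))"
```

```text
time: 4.45
tool_pos: [0.5384, -0.1341, 0.0268]
tcp_rot: [-1.346, 0.967, -0.966]
wrist_force: [-0.2, 0.4, 0.9]
width: 1.001
[-0.24387374  0.40433266  0.87470712] (array([-0.0001,  0.0088,  0.    ]), array([ 0.0006, -0.0024, -0.0003]))
```

```bash
python3 -m handwheel '[[0,0.008,0,0,0,0,0.5],[0,0,0,0,0,0,0.3],[0,0,0,0,0,0,0.1],[0,0,0,0,0,0,0],[0,0,0,0,0,0,0],[0,0,0,0,0,0,0],[0,0,0,0,0,0,0]]' 70
python3 snap.py w2;python3 -c "
from h import *
from workcell import bot
s=bot.read_state();print(s['wrist_force'],rel(tool(s),target(.5384,-.134,.018,.327)))"
```

```text
time: 5.32
tool_pos: [0.5388, -0.134, 0.0188]
tcp_rot: [-1.346, 0.967, -0.967]
wrist_force: [0.0, -1.0, 0.7]
width: -0.001
[-0.00563995 -0.0378889   0.68677373] (array([-0.0001,  0.0008, -0.0004]), array([ 0.   , -0.002, -0.   ]))
```

View pics/w2.png

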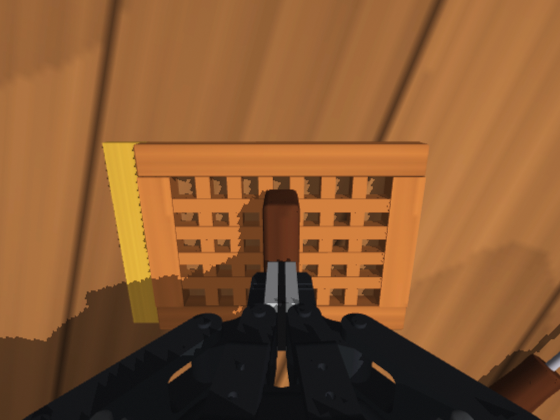

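```bash
python3 - <<'E'
from h import *
c=load("w2"); H=np.linalg.inv(c["hand_eye"])
def pr(p): q=H@np.append(p,1); q=c["mtx"]@q[:3]; return (q[:2]/q[2]).round(1)
print("tcp",pr([0,0,0]),"grasp",pr([0,-.0187,0]))
P=cloud(c,c["W"])
for u,v in [(281,225),(281,205),(275,275),(290,300),(340,160),(350,315),(120,160),(145,315),(282,265)]: print(u,v,P[v,u].round(4), (np.linalg.inv(c["A"])@np.append(P[v,u],1)).round(4)[:3])
crop(c,200,130,370,340,3,"w2c")
E
```

```text
tcp [281.3 249.4] grasp [281.3 264.7]
281 225 [ 0.5303 -0.1091  0.0473] [-0.0263 -0.0285 -0.0002]
281 205 [ 0.5273 -0.1003  0.045 ] [-0.0355 -0.0263 -0.0002]
275 275 [ 0.533  -0.1255  0.0656] [-0.0099 -0.0468 -0.0028]
290 300 [ 0.5384 -0.1227  0.0857] [-0.0108 -0.0669  0.0032]
340 160 [ 0.5525 -0.0749  0.0153] [-0.0516  0.0035  0.0318]
350 315 [ 0.5575 -0.1152  0.0963] [-0.0118 -0.0775  0.0237]
120 160 [ 0.4363 -0.1154  0.0076] [-0.0504  0.0112 -0.0912]
145 315 [ 0.4694 -0.2144  0.0068] [ 0.054   0.0119 -0.0915]
282 265 [ 0.5356 -0.1237  0.058 ] [-0.0108 -0.0392  0.0003]
```

View pics/w2c.png

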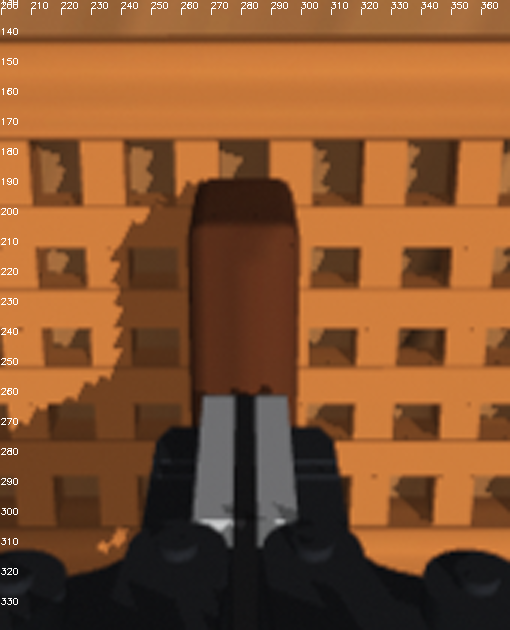

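```bash
python3 - <<'E'
from h import *
from workcell import optics,bot
print(bot.read_state()["width"])
for n,b in [("side",(220,100,330,210)),("top",(270,130,400,260))]:
    c=optics.read_camera(n); np.savez(n+"1.npz",**c); crop(c,*b,5,n+"1")
print(bot.read_state()["width"])
E
```

```text
0.003086113441232863
-0.007479975810247972
```

View pics/side1.png

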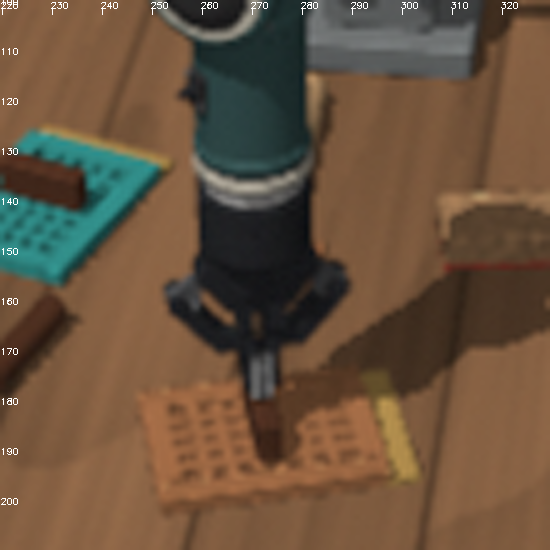

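View pics/top1.png

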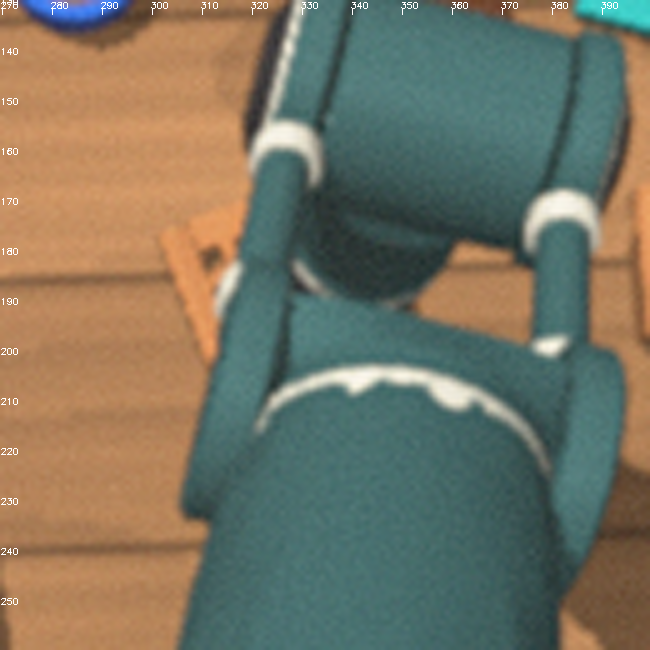

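```bash
python3 - <<'E'
from h import *
for n in ("w1","w2"):
    c=load(n); P=cloud(c,c["hand_eye"])
    pts=[(183,280),(175,290),(150,325),(160,310),(385,282),(400,310)] if n=="w1" else [(268,262),(270,265),(292,263),(290,268),(268,300),(282,300),(255,285),(265,290)]
    for u,v in pts: print(n,u,v,P[v,u].round(4))
crop(load("w1"),120,260,260,400,5,"w1f")
E
```

```text
w1 183 280 [-0.0088 -0.049  -0.0425]
w1 175 290 [-0.0099 -0.0585 -0.0429]
w1 150 325 [-0.0105 -0.081  -0.0444]
w1 160 310 [-0.0104 -0.0726 -0.044 ]
w1 385 282 [-0.0104 -0.0534  0.0433]
w1 400 310 [-0.011  -0.0735  0.0425]
w2 268 262 [-0.0104 -0.0354 -0.0063]
w2 270 265 [-0.0104 -0.0385 -0.0053]
w2 292 263 [-0.0109 -0.0375  0.0049]
w2 290 268 [-0.0107 -0.0418  0.0039]
w2 268 300 [-0.0102 -0.0661 -0.0052]
w2 282 300 [-0.0092 -0.0646  0.0002]
w2 255 285 [-0.0059 -0.0484 -0.0116]
w2 265 290 [-0.0058 -0.0522 -0.007 ]
```

View pics/w1f.png

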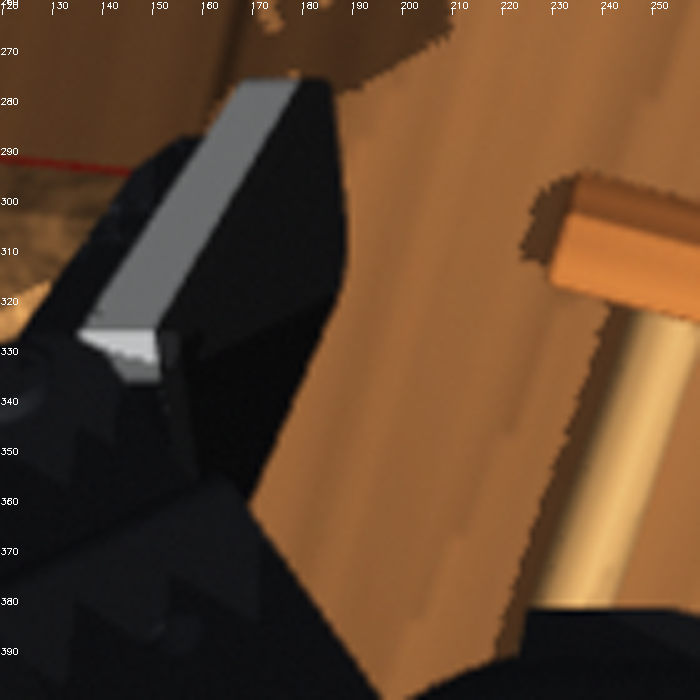

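```bash
python3 - <<'E'
from h import *
c=load("side1"); P=cloud(c,c["world_from_camera"]); A=load("w2")["A"]
for v in range(166,192,2):
    print(v,[ (P[v,u].round(3).tolist()) for u in (260,262,264,266,270)])
crop(c,250,155,290,200,14,"side1b")
from workcell import bot
print([x for x in dir(bot) if x[0]!='_'])
E
```

```text
166 [[0.571, -0.1, 0.122], [0.567, -0.115, 0.111], [0.563, -0.129, 0.101], [0.557, -0.131, 0.1], [0.54, -0.115, 0.114]]
168 [[0.603, -0.25, -0.004], [0.567, -0.112, 0.105], [0.56, -0.111, 0.106], [0.555, -0.118, 0.102], [0.541, -0.118, 0.103]]
170 [[0.6, -0.237, -0.004], [0.592, -0.234, -0.001], [0.56, -0.112, 0.097], [0.554, -0.112, 0.098], [0.542, -0.121, 0.092]]
172 [[0.598, -0.222, -0.001], [0.592, -0.232, -0.008], [0.584, -0.226, -0.003], [0.577, -0.231, -0.006], [0.543, -0.125, 0.08]]
174 [[0.595, -0.208, 0.001], [0.588, -0.212, -0.001], [0.581, -0.211, -0.0], [0.574, -0.213, -0.001], [0.542, -0.121, 0.075]]
176 [[0.594, -0.199, -0.001], [0.586, -0.198, 0.001], [0.58, -0.205, -0.004], [0.57, -0.191, 0.008], [0.543, -0.122, 0.066]]
178 [[0.588, -0.169, 0.014], [0.58, -0.168, 0.016], [0.574, -0.175, 0.011], [0.568, -0.177, 0.01], [0.543, -0.123, 0.056]]
180 [[0.588, -0.168, 0.006], [0.58, -0.165, 0.01], [0.572, -0.161, 0.013], [0.565, -0.165, 0.011], [0.543, -0.119, 0.05]]
182 [[0.587, -0.161, 0.003], [0.58, -0.164, 0.001], [0.57, -0.149, 0.014], [0.563, -0.153, 0.011], [0.544, -0.128, 0.034]]
184 [[0.583, -0.141, 0.01], [0.576, -0.142, 0.01], [0.568, -0.14, 0.013], [0.562, -0.143, 0.011], [0.543, -0.121, 0.031]]
186 [[0.58, -0.125, 0.015], [0.573, -0.126, 0.015], [0.566, -0.127, 0.015], [0.56, -0.135, 0.009], [0.545, -0.127, 0.017]]
188 [[0.58, -0.125, 0.006], [0.574, -0.128, 0.004], [0.565, -0.118, 0.013], [0.557, -0.115, 0.017], [0.543, -0.116, 0.017]]
190 [[0.577, -0.109, 0.01], [0.57, -0.111, 0.009], [0.564, -0.113, 0.008], [0.557, -0.115, 0.008], [0.542, -0.112, 0.011]]
['MotionError', 'read_state', 'tcp_to_grasp']
```

View pics/side1b.png

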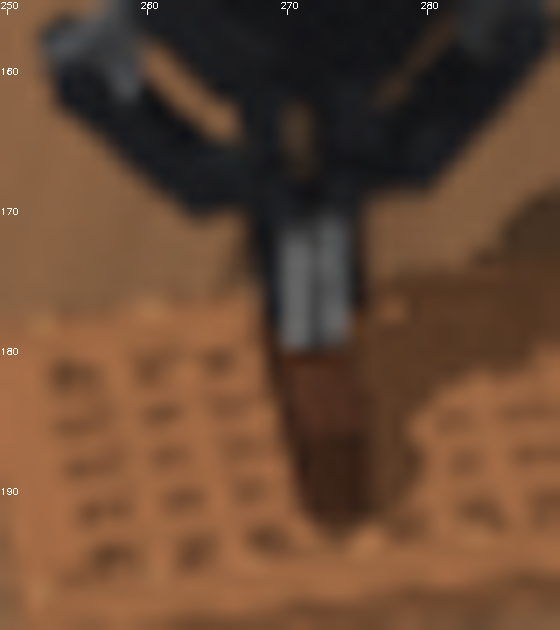

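```bash
python3 -m handwheel '[[0,-0.01,0,0,0,0,1],[0,-0.01,0,0,0,0,1],[0,0,0,0,0,0,1],[0,0,0,0,0,0,1],[0,0,0,0,0,0,1],[0,0,0,0,0,0,1]]' 60
python3 snap.py w3
python3 - <<'E'
from h import *
c=load("w3"); P=cloud(c,c["hand_eye"])
for v in range(262,300,3): print(v,P[v,[170,175,180,183,380,385,390]].round(3)[:, [0,1]].tolist())
E
```

```text
time: 6.22
tool_pos: [0.5386, -0.1339, 0.0385]
tcp_rot: [-1.346, 0.967, -0.966]
wrist_force: [-0.1, -0.1, 0.5]
width: 1.003
262 [[0.02, 0.024], [0.021, 0.024], [0.02, 0.024], [0.02, 0.023], [0.021, 0.024], [0.02, 0.023], [0.021, 0.024]]
265 [[0.023, 0.023], [0.023, 0.024], [0.023, 0.024], [0.023, 0.023], [0.022, 0.022], [0.023, 0.024], [0.023, 0.023]]
268 [[0.025, 0.024], [0.025, 0.023], [0.025, 0.024], [0.025, 0.024], [0.025, 0.023], [0.025, 0.023], [0.025, 0.023]]
271 [[0.027, 0.024], [0.028, 0.024], [0.028, 0.024], [0.027, 0.023], [0.027, 0.024], [0.028, 0.024], [0.027, 0.023]]
274 [[0.029, 0.023], [0.029, 0.023], [0.029, 0.023], [0.029, 0.023], [0.03, 0.025], [0.03, 0.024], [0.03, 0.024]]
277 [[-0.01, -0.049], [-0.011, -0.049], [-0.01, -0.049], [-0.01, -0.049], [-0.01, -0.049], [-0.01, -0.05], [-0.01, -0.049]]
280 [[-0.01, -0.051], [-0.011, -0.052], [-0.01, -0.052], [-0.009, -0.05], [-0.008, -0.049], [-0.01, -0.051], [-0.01, -0.052]]
283 [[-0.01, -0.054], [-0.01, -0.054], [-0.009, -0.053], [-0.007, -0.049], [-0.007, -0.049], [-0.011, -0.054], [-0.01, -0.054]]
286 [[-0.011, -0.057], [-0.011, -0.057], [-0.008, -0.053], [-0.006, -0.049], [-0.006, -0.049], [-0.009, -0.055], [-0.01, -0.056]]
289 [[-0.01, -0.059], [-0.01, -0.058], [-0.007, -0.053], [-0.005, -0.05], [-0.005, -0.05], [-0.009, -0.056], [-0.01, -0.058]]
292 [[-0.01, -0.061], [-0.01, -0.06], [-0.006, -0.053], [-0.003, -0.05], [-0.003, -0.05], [-0.007, -0.056], [-0.01, -0.061]]
295 [[-0.01, -0.062], [-0.008, -0.059], [-0.005, -0.055], [-0.002, -0.051], [-0.002, -0.05], [-0.006, -0.056], [nan, nan]]
298 [[-0.01, -0.065], [-0.007, -0.06], [-0.004, -0.055], [-0.0, -0.05], [-0.001, -0.051], [-0.005, -0.056], [-0.008, -0.061]]
```

View pics/w3.png

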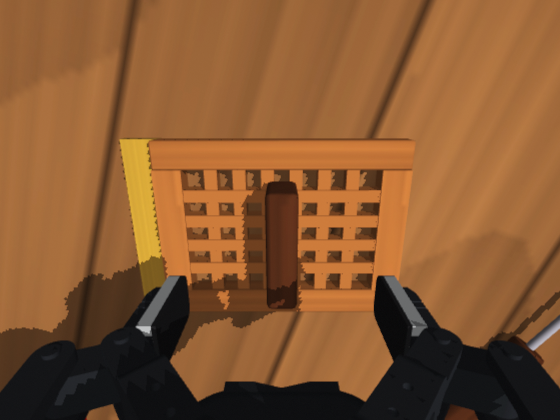

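```bash
python3 -m handwheel '[[0,0.03,0,0,0,0,1],[0,0.015,0,0,0,0,1],[0,0.01,0,0,0,0,1],[0,0,0,0,0,0,1]]' 60
python3 -m handwheel '[[0,0,0,0,0,0,0.3],[0,0,0,0,0,0,0],[0,0,0,0,0,0,0],[0,0,0,0,0,0,0],[0,0,0,0,0,0,0],[0,0,0,0,0,0,0]]' 70
python3 snap.py w4
```

```text
time: 6.78
tool_pos: [0.5381, -0.1337, -0.0171]
tcp_rot: [-1.346, 0.968, -0.965]
wrist_force: [-0.0, 0.2, -0.3]
width: 1.0
time: 7.52
tool_pos: [0.5396, -0.1343, -0.0151]
tcp_rot: [-1.345, 0.965, -0.968]
wrist_force: [-0.7, -0.1, 6.5]
width: 0.197
```

View pics/w4.png

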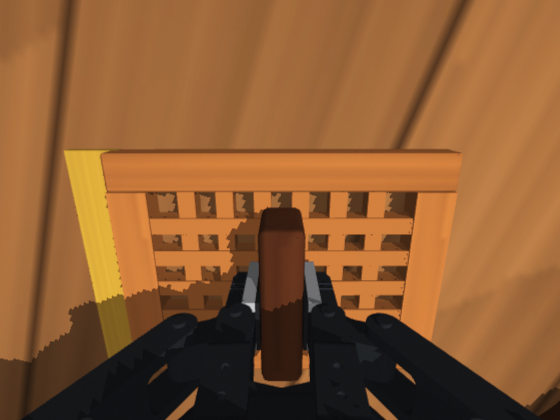

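```bash
python3 -m handwheel '[[0,-0.01,0,0,0,0,0],[0,-0.04,0,0,0,0,0],[0,-0.05,0,0,0,0,0],[0,-0.05,0,0,0,0,0],[0,-0.05,0,0,0,0,0],[0,0,0,0,0,0,0]]' 70
python3 - <<'E'
from h import *
t=load("top0"); s=load("side0")
a=[pc(t,4.4,180,140,*q,.04)[:2] for q in [(60,77),(291,44),(111,534),(351,497)]]
b=[pc(s,6,200,210,*q,.04)[:2] for q in [(80,296),(117,83),(675,306),(670,90)]]
for o in (a,b):
    print(np.round(o,4).tolist(), "mean",np.mean(o,0).round(4))
    for i,j in [(2,0),(3,1)]: d=o[i]-o[j]; print(np.degrees(np.arctan2(-d[1],-d[0])),np.linalg.norm(d))
    for i,j in [(0,1),(2,3)]: d=o[i]-o[j]; print(np.degrees(np.arctan2(-d[0],d[1])),np.linalg.norm(d))
E
```

```text
time: 8.32
tool_pos: [0.5422, -0.1349, 0.1892]
tcp_rot: [-1.342, 0.958, -0.974]
wrist_force: [0.5, -0.8, -3.4]
width: 0.198
[[0.653, 0.2502], [0.6697, 0.1021], [0.362, 0.2176], [0.3804, 0.0697]] mean [0.5163 0.1599]
6.386415166030925 0.2927975757714445
6.379955748153098 0.29112625364105915
6.44838925403705 0.14904289406137763
7.091007629880207 0.14902125376253625
[[0.6525, 0.2505], [0.6695, 0.102], [0.3645, 0.2181], [0.3821, 0.0691]] mean [0.5172 0.1599]
6.431258867598352 0.28976866106431065
6.526781230910915 0.2892839105400316
6.532386889955182 0.1495383759666659
6.71734889666629 0.15002230128068045
```

```bash
python3 snap.py w5; cat >> h.py <<'E'
GP={"tl":(-.1,.06,.006),"tr":(-.1,-.06,.006),"rl":(.08,.06,.014),"rr":(.08,-.06,.014)} # about bar centre on underside
def tool_pt(p,x0=0,y0=-.0151,z0=0): return np.array([-p[1]+x0, y0-p[2], p[0]+z0])
E
python3 - <<'E'
from h import *
c=load("w5"); H=np.linalg.inv(c["hand_eye"])
print(c["A"].round(4))
for k,p in GP.items():
    q=H@np.append(tool_pt(p),1); q=c["mtx"]@q[:3]; print(k,(q[:2]/q[2]).round(1))
P=cloud(c,c["hand_eye"])
for u,v in [(110,165),(85,152),(130,170),(280,165),(440,170),(435,330),(120,300),(110,300)]: print(u,v,P[v,u].round(4))
crop(c,50,130,480,370,1.8,"w5c")
E
```

```text
[[ 0.3193  0.0097  0.9476  0.5422]
 [-0.9476 -0.0028  0.3193 -0.1349]
 [ 0.0057 -0.9999  0.0083  0.1892]
 [ 0.      0.      0.      1.    ]]
tl [ 64.9 151.3]
tr [109.3 359.1]
rl [463.4 153.8]
rr [424.6 369.5]
110 165 [-0.0552 -0.0296 -0.0758]
85 152 [-0.0598 -0.0218 -0.0904]
130 170 [-0.0529 -0.0293 -0.0674]
280 165 [-0.0553 -0.0304 -0.0006]
440 170 [-0.0531 -0.0307  0.07  ]
435 330 [0.2103 0.1908 0.2071]
120 300 [ 0.0199 -0.0213 -0.0873]
110 300 [ 0.0196 -0.0217 -0.0924]
```

View pics/w5c.png

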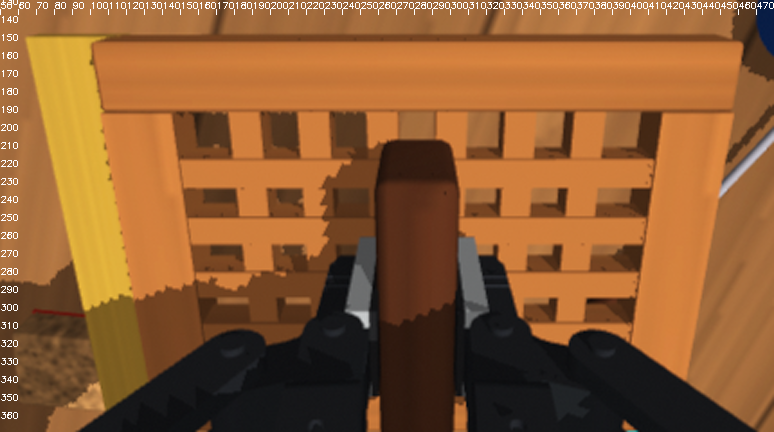

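```bash
cat >> h.py <<'E'
F=np.array([.5058,.1587]); YAW=.1126
def goal(tx,z,th,ty=0,yaw=YAW):
    "TCP pose for tongue at frame-local tx,ty, height z, tilt th(rad)"
    Rf=R.from_euler('z',yaw).as_matrix(); Rg=Rf@R.from_euler('y',-th).as_matrix()
    Rt=np.stack([-Rg[:,1],-Rg[:,2],Rg[:,0]],1)
    Rf0=R.from_euler('z',YAW).as_matrix()
    p=Rf0@np.array([tx,ty,z])+np.array([F[0],F[1],0])
    T=np.eye(4);T[:3,:3]=Rt;T[:3,3]=p-Rt@np.array([0,-.0151,-.1]); return T
def where(A):
    Rf0=R.from_euler('z',YAW).as_matrix()
    f=lambda q: (Rf0.T@((A@np.append(q,1))[:3]-np.array([F[0],F[1],0]))).round(4)
    xg=Rf0.T@A[:3,2]
    return dict(tongue=f([0,-.0151,-.1]),rear=f([0,-.0291,.08]),tilt=np.degrees(np.arcsin(xg[2])).round(2),yaw=np.degrees(np.arctan2(xg[1],xg[0])).round(2),roll=np.degrees(np.arcsin(A[2,0])).round(2))
E
python3 - <<'E'
from h import *
from workcell import bot
A=tool(bot.read_state()); print(where(A)); B=goal(-.047,.10,np.radians(14)); print(rel(A,B)); print(B.round(3))
E
```

```text
{'tongue': array([-0.0967, -0.316 ,  0.2005]), 'rear': array([ 0.0792, -0.2781,  0.2152]), 'tilt': np.float64(0.2), 'yaw': np.float64(12.17), 'roll': np.float64(0.14)}
(array([-0.2774,  0.076 ,  0.1133]), array([ 0.2397,  0.2116, -0.0239]))
[[ 0.112  0.24   0.964  0.559]
 [-0.994  0.027  0.109  0.165]
 [-0.    -0.97   0.242  0.11 ]
 [ 0.     0.     0.     1.   ]]
```

```bash
python3 -m handwheel '[[-0.03,0.006,0.013,0,0,0,0],[-0.05,0.013,0.02,0,0,0,0],[-0.055,0.014,0.022,0,0,0,0],[-0.055,0.014,0.022,0,0,0,0],[-0.05,0.014,0.02,0,0,0,0],[-0.037,0.015,0.016,0,0,0,0],[0,0,0,0.12,0.106,-0.012,0],[0,0,0,0.12,0.106,-0.012,0]]' 70
python3 -m handwheel '[[0,0,0,0,0,0,0],[0,0,0,0,0,0,0]]' 70
python3 - <<'E'
from h import *
from workcell import bot
s=bot.read_state();A=tool(s); print(where(A),s["wrist_force"].round(1)); print(rel(A,goal(-.047,.10,np.radians(14)))); print(rel(A,goal(-.047,.03,np.radians(14)))); 
E
python3 snap.py w6; python3 - <<'E'
from h import *
from workcell import optics
c=optics.read_camera("side"); np.savez("side2.npz",**c); crop(c,180,140,340,280,5,"side2")
c=optics.read_camera("top"); np.savez("top2.npz",**c); crop(c,170,130,290,280,4,"top2")
E
```

```text
time: 9.38
tool_pos: [0.5547, 0.1646, 0.1031]
tcp_rot: [-1.074, 0.964, -1.222]
wrist_force: [0.5, -0.9, -3.1]
width: 0.199
time: 9.62
tool_pos: [0.557, 0.1644, 0.1068]
tcp_rot: [-1.075, 0.96, -1.219]
wrist_force: [1.4, -0.8, -2.6]
width: 0.198
{'tongue': array([-0.0492, -0.0002,  0.0979]), 'rear': array([ 1.224e-01, -1.000e-04,  1.539e-01]), 'tilt': np.float64(13.63), 'yaw': np.float64(0.05), 'roll': np.float64(-0.06)} [ 1.4 -0.8 -2.6]
(array([-0.0001, -0.0021,  0.0028]), array([ 0.0065,  0.0009, -0.0013]))
(array([-0.    ,  0.0659, -0.0137]), array([ 0.0065,  0.0009, -0.0013]))
```

View pics/side2.png

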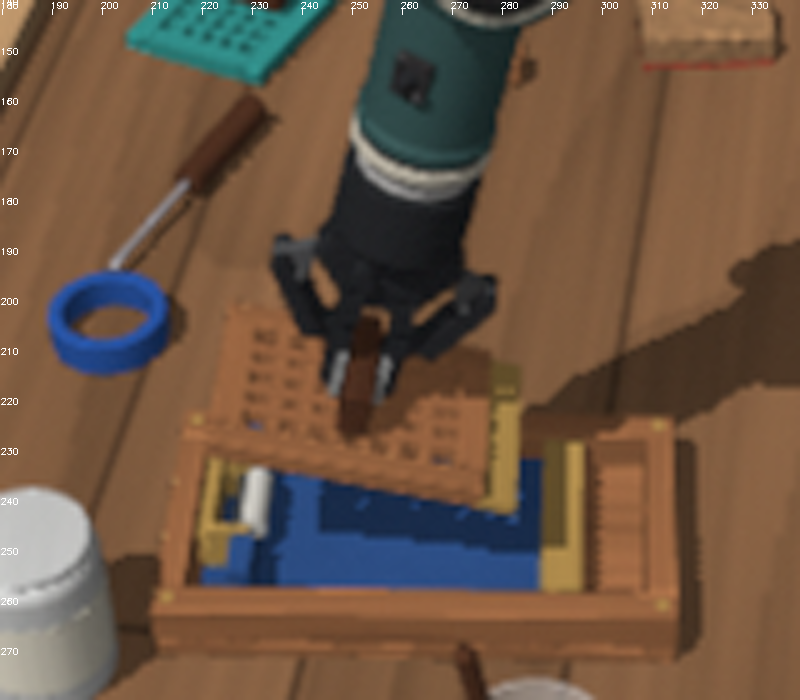

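View pics/w6.png

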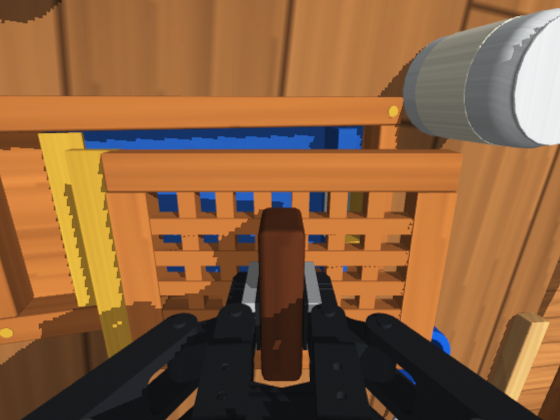

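```bash
python3 -c "
from h import *
crop(load('w6'),0,80,420,190,1.9,'w6c')"
```

```text
(no output)
```

View pics/w6c.png

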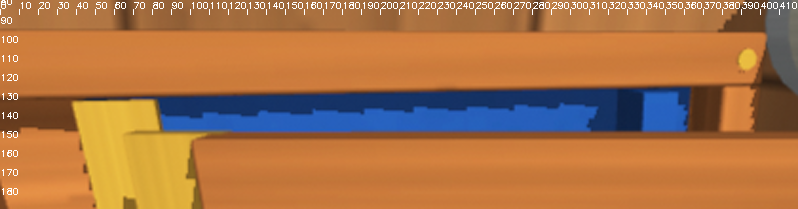

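```bash
python3 - <<'E'
from h import *
c=load("w6"); Rf=R.from_euler('z',YAW).as_matrix()
for n,x,y,z in [("inner",5,97,.04),("inner",690,86,.04),("outer",5,31,.04),("outer",760,30,.04),("lipfront",157,100,.038),("lipback",73,102,.038),("nail",748,59,.04),("gr_tongue corner",125,132,.104),("gr rear-left edge pt",230,135,.11)]:
    p=pc(c,1.9,0,80,x,y,z); q=Rf.T@(p-np.array([*F,0])); print(n,q.round(4))
E
```

```text
inner [-0.1043  0.0649  0.04  ]
inner [0.1321 0.0647 0.04  ]
outer [-0.0996  0.0846  0.04  ]
outer [0.1608 0.0861 0.04  ]
lipfront [-0.0619  0.063   0.038 ]
lipback [-0.0866  0.0628  0.038 ]
nail [0.1568 0.075  0.04  ]
gr_tongue corner [-0.0499  0.0608  0.104 ]
gr rear-left edge pt [-0.0253  0.0601  0.11  ]
```

```bash
python3 -m handwheel '[[0,0.016,-0.003,0.005,0,0,0],[0,0.024,-0.005,0,0,0,0],[0,0.02,-0.005,0,0,0,0],[0,0.005,-0.001,0,0,0,0],[0,0,0,0,0,0,0],[0,0,0,0,0,0,0]]' 70
cat > st.py <<'E'
from h import *
from workcell import bot
s=bot.read_state();A=tool(s); w=where(A); Rf=R.from_euler('z',YAW).as_matrix()
print({k:(v.tolist() if hasattr(v,'tolist') else v) for k,v in w.items()}, "F_local",(Rf.T@s["wrist_force"]).round(1),"M",(Rf.T@s["torque"]).round(2),"t",round(s["time"],2))
E
python3 st.py
```

```text
time: 10.52
tool_pos: [0.561, 0.1652, 0.0427]
tcp_rot: [-1.065, 0.955, -1.224]
wrist_force: [-0.1, 0.4, -2.9]
width: 0.202
{'tongue': [-0.045, 0.0003, 0.0328], 'rear': [0.126, 0.0002, 0.0906], 'tilt': 14.21, 'yaw': -0.06, 'roll': -0.11} F_local [-0.   0.5 -2.9] M [ 0.03  0.23 -0.  ] t 10.53
```

```bash
python3 -m handwheel '[[0,0.004,-0.001,0,0,0,0],[0,0.003,-0.0008,0,0,0,0],[0,0,0,0,0,0,0]]' 70; python3 st.py
python3 -m handwheel '[[0,0.0015,-0.0004,0,0,0,0],[0,0,0,0,0,0,0]]' 70; python3 st.py
```

```text
time: 10.9
tool_pos: [0.5591, 0.1649, 0.0337]
tcp_rot: [-1.068, 0.956, -1.223]
wrist_force: [-0.6, 0.8, -3.7]
width: 0.203
{'tongue': [-0.047, 0.0002, 0.0241], 'rear': [0.1242, 0.0, 0.0813], 'tilt': 14.04, 'yaw': -0.04, 'roll': -0.09} F_local [-0.5  0.8 -3.7] M [-0.02  0.26  0.06] t 10.9
time: 11.15
tool_pos: [0.5594, 0.1649, 0.0324]
tcp_rot: [-1.068, 0.956, -1.223]
wrist_force: [-0.2, 0.6, -2.6]
width: 0.197
{'tongue': [-0.0467, 0.0002, 0.0228], 'rear': [0.1245, 0.0001, 0.0801], 'tilt': 14.07, 'yaw': -0.04, 'roll': -0.09} F_local [-0.1  0.7 -2.6] M [-0.01  0.28  0.01] t 11.15
```

```bash
python3 -m handwheel '[[0,0.001,-0.0002,0,0,0,0],[0,0,0,0,0,0,0]]' 70; python3 st.py
python3 -m handwheel '[[0,0.001,-0.0002,0,0,0,0],[0,0,0,0,0,0,0]]' 70; python3 st.py
```

```text
time: 11.4
tool_pos: [0.5598, 0.165, 0.0317]
tcp_rot: [-1.067, 0.956, -1.223]
wrist_force: [-0.5, -0.5, -2.1]
width: 0.195
{'tongue': [-0.0463, 0.0003, 0.022], 'rear': [0.1248, 0.0001, 0.0794], 'tilt': 14.1, 'yaw': -0.05, 'roll': -0.1} F_local [-0.6 -0.4 -2.1] M [-0.05  0.28 -0.04] t 11.4
time: 11.65
tool_pos: [0.56, 0.1651, 0.0312]
tcp_rot: [-1.067, 0.956, -1.223]
wrist_force: [-2.0, 0.4, 3.1]
width: 0.201
{'tongue': [-0.0461, 0.0003, 0.0215], 'rear': [0.1251, 0.0001, 0.0789], 'tilt': 14.11, 'yaw': -0.05, 'roll': -0.1} F_local [-1.9  0.6  3.1] M [-0.08  0.9  -0.03] t 11.65
```

```bash
python3 -m handwheel '[[0,-0.001,0.0002,0,0,0,0],[0,-0.001,-0.004,0,0,0,0],[0,-0.001,-0.004,0,0,0,0],[0,-0.001,-0.004,0,0,0,0],[0,-0.001,-0.004,0,0,0,0],[0,0,0,0,0,0,0]]' 70; python3 st.py
```

```text
time: 12.4
tool_pos: [0.5424, 0.163, 0.0313]
tcp_rot: [-1.068, 0.957, -1.223]
wrist_force: [-0.9, 0.4, -1.6]
width: 0.196
{'tongue': [-0.0638, 0.0002, 0.0218], 'rear': [0.1074, 0.0001, 0.079], 'tilt': 14.02, 'yaw': -0.05, 'roll': -0.09} F_local [-0.9  0.5 -1.6] M [-0.06  0.47 -0.  ] t 12.4
```

```bash
python3 -m handwheel '[[0,-0.0005,-0.002,0,0,0,0],[0,-0.0005,-0.002,0,0,0,0],[0,0,0,0,0,0,0]]' 70; python3 st.py
python3 -m handwheel '[[0,-0.0005,-0.002,0,0,0,0],[0,0,0,0,0,0,0]]' 70; python3 st.py
```

```text
time: 12.78
tool_pos: [0.5389, 0.1626, 0.0315]
tcp_rot: [-1.068, 0.956, -1.223]
wrist_force: [-0.1, -0.8, -1.4]
width: 0.201
{'tongue': [-0.0673, 0.0002, 0.0218], 'rear': [0.1039, 0.0001, 0.0791], 'tilt': 14.06, 'yaw': -0.05, 'roll': -0.09} F_local [-0.1 -0.8 -1.4] M [-0.1   0.26 -0.  ] t 12.78
time: 13.02
tool_pos: [0.5369, 0.1624, 0.0315]
tcp_rot: [-1.068, 0.956, -1.223]
wrist_force: [-0.1, 0.5, -1.8]
width: 0.196
{'tongue': [-0.0694, 0.0003, 0.0218], 'rear': [0.1018, 0.0001, 0.0792], 'tilt': 14.07, 'yaw': -0.05, 'roll': -0.09} F_local [-0.1  0.5 -1.8] M [-0.04  0.25  0.05] t 13.03
```

```bash
python3 snap.py w7
```

```text
(no output)
```

View pics/w7.png

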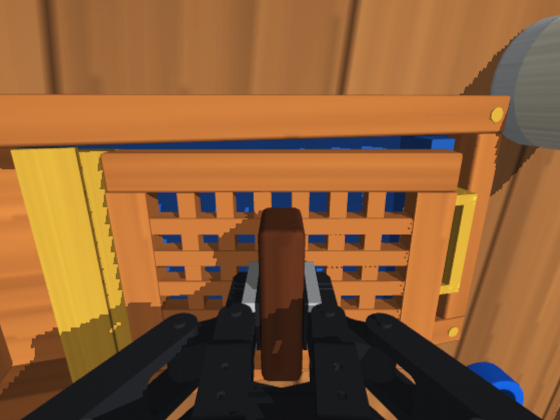

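```bash
for i in 1; do :; done; python3 -m handwheel '[[0,-0.0003,-0.001,0,0,0,0],[0,-0.0003,-0.001,0,0,0,0],[0,0,0,0,0,0,0]]' 70; python3 st.py
python3 -m handwheel '[[0,-0.0002,-0.001,0,0,0,0],[0,0,0,0,0,0,0]]' 70; python3 st.py
python3 -m handwheel '[[0,-0.0002,-0.001,0,0,0,0],[0,0,0,0,0,0,0]]' 70; python3 st.py
```

```text
time: 13.45
tool_pos: [0.5347, 0.1622, 0.0315]
tcp_rot: [-1.068, 0.956, -1.223]
wrist_force: [-0.3, 0.3, -1.4]
width: 0.203
{'tongue': [-0.0715, 0.0003, 0.0218], 'rear': [0.0997, 0.0001, 0.0791], 'tilt': 14.06, 'yaw': -0.05, 'roll': -0.09} F_local [-0.3  0.3 -1.4] M [-0.06  0.21  0.02] t 13.45
time: 13.7
tool_pos: [0.5339, 0.1621, 0.0315]
tcp_rot: [-1.068, 0.956, -1.223]
wrist_force: [1.0, 0.5, -3.1]
width: 0.196
{'tongue': [-0.0724, 0.0003, 0.0218], 'rear': [0.0988, 0.0001, 0.0792], 'tilt': 14.07, 'yaw': -0.05, 'roll': -0.09} F_local [ 1.1  0.3 -3.1] M [-0.09  0.23 -0.  ] t 13.7
time: 13.95
tool_pos: [0.533, 0.162, 0.0316]
tcp_rot: [-1.067, 0.956, -1.223]
wrist_force: [0.1, 0.4, -2.7]
width: 0.199
{'tongue': [-0.0733, 0.0003, 0.0219], 'rear': [0.0979, 0.0001, 0.0793], 'tilt': 14.09, 'yaw': -0.05, 'roll': -0.09} F_local [ 0.2  0.4 -2.7] M [-0.07  0.18  0.02] t 13.95
```

```bash
python3 -m handwheel '[[0,-0.0002,-0.001,0,0,0,0],[0,0,0,0,0,0,0]]' 70; python3 st.py
python3 -m handwheel '[[0,-0.0002,-0.001,0,0,0,0],[0,0,0,0,0,0,0]]' 70; python3 st.py
```

```text
time: 14.2
tool_pos: [0.5328, 0.162, 0.0319]
tcp_rot: [-1.066, 0.955, -1.223]
wrist_force: [2.9, 0.4, -2.9]
width: 0.198
{'tongue': [-0.0735, 0.0003, 0.0221], 'rear': [0.0976, 0.0002, 0.0797], 'tilt': 14.18, 'yaw': -0.04, 'roll': -0.1} F_local [ 3.   0.1 -2.9] M [-0.07 -0.41  0.06] t 14.2
time: 14.45
tool_pos: [0.5326, 0.1621, 0.0323]
tcp_rot: [-1.064, 0.953, -1.224]
wrist_force: [5.1, 1.2, -3.6]
width: 0.201
{'tongue': [-0.0736, 0.0004, 0.0223], 'rear': [0.0974, 0.0002, 0.0803], 'tilt': 14.29, 'yaw': -0.03, 'roll': -0.11} F_local [ 5.2  0.7 -3.6] M [-0.18 -0.89  0.02] t 14.45
```

```bash
python3 -m handwheel '[[0,0.0002,0.001,0,0,0,0],[0,0.0035,-0.0006,-0.035,0,0,0],[0,0,0,0,0,0,0]]' 70; python3 st.py
python3 -m handwheel '[[0,0.0035,-0.0006,-0.035,0,0,0],[0,0,0,0,0,0,0]]' 70; python3 st.py
```

```text
time: 14.82
tool_pos: [0.5329, 0.1621, 0.0281]
tcp_rot: [-1.094, 0.981, -1.21]
wrist_force: [3.8, 1.8, -1.0]
width: 0.199
{'tongue': [-0.0736, 0.0004, 0.022], 'rear': [0.0995, 0.0002, 0.0733], 'tilt': 12.08, 'yaw': -0.07, 'roll': -0.11} F_local [ 3.9  1.4 -1. ] M [-0.02 -0.32  0.14] t 14.82
time: 15.08
tool_pos: [0.5329, 0.1621, 0.0244]
tcp_rot: [-1.122, 1.006, -1.197]
wrist_force: [4.6, 0.9, -0.9]
width: 0.199
{'tongue': [-0.0738, 0.0005, 0.0219], 'rear': [0.101, 0.0002, 0.067], 'tilt': 10.03, 'yaw': -0.07, 'roll': -0.11} F_local [ 4.7  0.3 -0.9] M [ 0.09 -0.37  0.05] t 15.07
```

```bash
python3 -m handwheel '[[0,0.0018,-0.0003,-0.0175,0,0,0],[0,0,0,0,0,0,0]]' 70; python3 st.py
python3 -m handwheel '[[0,0.0018,-0.0003,-0.0175,0,0,0],[0,0,0,0,0,0,0]]' 70; python3 st.py
```

```text
time: 15.32
tool_pos: [0.5329, 0.1621, 0.0228]
tcp_rot: [-1.136, 1.017, -1.19]
wrist_force: [4.4, 1.5, -0.1]
width: 0.198
{'tongue': [-0.0739, 0.0004, 0.0219], 'rear': [0.1017, 0.0003, 0.0641], 'tilt': 9.08, 'yaw': -0.05, 'roll': -0.11} F_local [ 4.5  1.  -0.1] M [ 0.13 -0.48  0.1 ] t 15.32
time: 15.58
tool_pos: [0.5327, 0.1621, 0.0211]
tcp_rot: [-1.149, 1.029, -1.183]
wrist_force: [3.3, 1.7, 2.5]
width: 0.199
{'tongue': [-0.074, 0.0005, 0.022], 'rear': [0.1022, 0.0003, 0.0611], 'tilt': 8.08, 'yaw': -0.05, 'roll': -0.11} F_local [3.5 1.3 2.5] M [ 0.24 -0.45  0.06] t 15.57
```

```bash
python3 -m handwheel '[[0,0.0017,-0.0003,-0.0175,0,0,0],[0,0,0,0,0,0,0]]' 70; python3 st.py
python3 -m handwheel '[[0,0.0017,-0.0003,-0.0175,0,0,0],[0,0,0,0,0,0,0]]' 70; python3 st.py
```

```text
time: 15.82
tool_pos: [0.5326, 0.1621, 0.0191]
tcp_rot: [-1.163, 1.042, -1.176]
wrist_force: [4.2, 2.2, 2.0]
width: 0.193
{'tongue': [-0.0741, 0.0005, 0.0218], 'rear': [0.1028, 0.0003, 0.0578], 'tilt': 7.06, 'yaw': -0.05, 'roll': -0.11} F_local [4.4 1.7 2. ] M [ 0.28 -0.37  0.08] t 15.82
time: 16.08
tool_pos: [0.5324, 0.1621, 0.0172]
tcp_rot: [-1.177, 1.054, -1.169]
wrist_force: [3.8, 3.8, 1.2]
width: 0.202
{'tongue': [-0.0742, 0.0004, 0.0217], 'rear': [0.1033, 0.0003, 0.0546], 'tilt': 6.05, 'yaw': -0.05, 'roll': -0.11} F_local [4.2 3.3 1.2] M [ 0.33 -0.39  0.09] t 16.07
```

```bash
python3 -m handwheel '[[0,0.0017,-0.0003,-0.0175,0,0,0],[0,0,0,0,0,0,0]]' 70; python3 st.py
python3 -m handwheel '[[0,0.0017,-0.0003,-0.0175,0,0,0],[0,0,0,0,0,0,0]]' 70; python3 st.py
```

```text
time: 16.32
tool_pos: [0.5322, 0.1621, 0.0154]
tcp_rot: [-1.191, 1.066, -1.162]
wrist_force: [4.5, 2.8, 2.3]
width: 0.203
{'tongue': [-0.0743, 0.0004, 0.0217], 'rear': [0.1038, 0.0003, 0.0514], 'tilt': 5.03, 'yaw': -0.04, 'roll': -0.11} F_local [4.8 2.3 2.3] M [ 0.28 -0.4   0.09] t 16.32
time: 16.58
tool_pos: [0.532, 0.162, 0.0137]
tcp_rot: [-1.204, 1.079, -1.155]
wrist_force: [3.6, 4.0, 1.1]
width: 0.197
{'tongue': [-0.0744, 0.0004, 0.0217], 'rear': [0.1042, 0.0003, 0.0483], 'tilt': 4.02, 'yaw': -0.04, 'roll': -0.11} F_local [4.  3.6 1.1] M [ 0.32 -0.35  0.08] t 16.57
```

```bash
python3 -m handwheel '[[0,0.0017,-0.0003,-0.0175,0,0,0],[0,0,0,0,0,0,0]]' 70; python3 st.py
python3 -m handwheel '[[0,0.0017,-0.0003,-0.0175,0,0,0],[0,0,0,0,0,0,0]]' 70; python3 st.py
```

```text
time: 16.82
tool_pos: [0.5318, 0.162, 0.0119]
tcp_rot: [-1.218, 1.091, -1.147]
wrist_force: [4.7, 2.6, 0.9]
width: 0.202
{'tongue': [-0.0745, 0.0004, 0.0218], 'rear': [0.1045, 0.0003, 0.0452], 'tilt': 3.01, 'yaw': -0.04, 'roll': -0.11} F_local [5.  2.  0.9] M [ 0.3  -0.41  0.07] t 16.82
time: 17.08
tool_pos: [0.5315, 0.162, 0.0101]
tcp_rot: [-1.232, 1.103, -1.14]
wrist_force: [5.1, 3.7, -0.0]
width: 0.201
{'tongue': [-0.0746, 0.0004, 0.0217], 'rear': [0.1048, 0.0003, 0.042], 'tilt': 2.01, 'yaw': -0.04, 'roll': -0.11} F_local [ 5.5  3.1 -0. ] M [ 0.24 -0.37  0.05] t 17.07
```

```bash
python3 -m handwheel '[[0,0.0017,-0.0003,-0.0175,0,0,0],[0,0,0,0,0,0,0]]' 70; python3 st.py
python3 -m handwheel '[[0,0.0009,0,-0.009,0,0,0],[0,0,0,0,0,0,0]]' 70; python3 st.py
python3 -m handwheel '[[0,0.0009,0,-0.009,0,0,0],[0,0,0,0,0,0,0]]' 70; python3 st.py
```

```text
time: 17.32
tool_pos: [0.5312, 0.1619, 0.0082]
tcp_rot: [-1.245, 1.115, -1.132]
wrist_force: [6.4, 3.0, -0.6]
width: 0.201
{'tongue': [-0.0746, 0.0004, 0.0216], 'rear': [0.1051, 0.0003, 0.0387], 'tilt': 1.0, 'yaw': -0.03, 'roll': -0.1} F_local [ 6.7  2.3 -0.6] M [ 0.23 -0.35  0.04] t 17.32
time: 17.58
tool_pos: [0.5311, 0.1619, 0.0075]
tcp_rot: [-1.252, 1.121, -1.129]
wrist_force: [4.6, 2.9, -0.3]
width: 0.202
{'tongue': [-0.0746, 0.0003, 0.0217], 'rear': [0.1053, 0.0002, 0.0372], 'tilt': 0.48, 'yaw': -0.03, 'roll': -0.1} F_local [ 4.9  2.4 -0.3] M [ 0.21 -0.41  0.1 ] t 17.57
time: 17.82
tool_pos: [0.5308, 0.1618, 0.0069]
tcp_rot: [-1.26, 1.128, -1.124]
wrist_force: [0.0, 2.0, 3.1]
width: 0.201
{'tongue': [-0.0748, 0.0003, 0.0221], 'rear': [0.1052, 0.0002, 0.0359], 'tilt': -0.07, 'yaw': -0.03, 'roll': -0.1} F_local [0.2 2.  3.1] M [ 0.21 -0.24 -0.02] t 17.82
```

```bash
python3 -m handwheel '[[0,0.001,0,-0.004,0,0,0],[0,0,0,0,0,0,0]]' 70; python3 st.py
python3 snap.py w8; python3 - <<'E'
from h import *
from workcell import optics
c=optics.read_camera("side"); np.savez("side3.npz",**c); crop(c,200,180,330,280,6,"side3")
crop(load("w8"),380,100,560,330,3,"w8c")
E
```

```text
time: 18.08
tool_pos: [0.5307, 0.1618, 0.0069]
tcp_rot: [-1.263, 1.131, -1.123]
wrist_force: [-4.6, 0.4, 12.1]
width: 0.199
{'tongue': [-0.0748, 0.0003, 0.0226], 'rear': [0.1052, 0.0002, 0.0356], 'tilt': -0.29, 'yaw': -0.03, 'roll': -0.09} F_local [-4.5  0.9 12.1] M [ 0.11 -0.12 -0.02] t 18.07
```

View pics/side3.png

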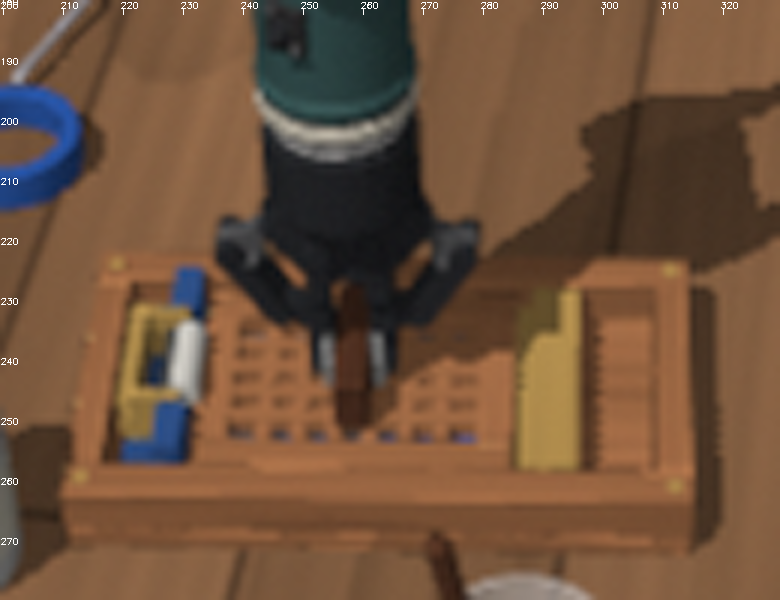

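View pics/w8.png

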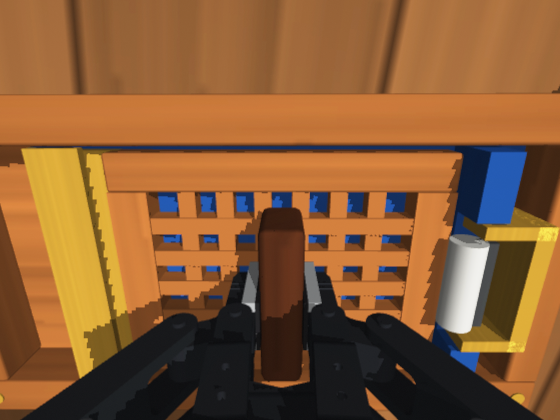

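```bash
python3 -m handwheel '[[0,-0.0008,0,0.002,0,0,0],[0,0,0,0,0,0,0.3],[0,0,0,0,0,0,0.45],[0,0,0,0,0,0,0.45],[0,0,0,0,0,0,0.45]]'; python3 st.py
python3 -m handwheel '[[0,-0.01,0,0,0,0,0.45],[0,-0.03,0,0,0,0,0.45],[0,-0.05,0,0,0,0,0.5],[0,-0.05,0,0,0,0,0.6],[0,-0.05,0,0,0,0,0.6],[0,0,0,0,0,0,0.6],[0,0,0,0,0,0,0.6]]'; python3 snap.py w9; python3 - <<'E'
from h import *
from workcell import optics
c=optics.read_camera("side"); np.savez("side4.npz",**c); crop(c,200,200,330,280,6,"side4")
c=optics.read_camera("top"); np.savez("top4.npz",**c); cv2.imwrite("pics/top4.png",c["image"][:,:,::-1])
w=load("w9"); P=cloud(w,w["W"]); Rf=R.from_euler('z',YAW).as_matrix(); Q=(P-np.array([*F,0]))@Rf
# plane fit on panel top rails
m=(abs(Q[...,1])>.046)&(abs(Q[...,1])<.057)&(Q[...,0]>-.045)&(Q[...,0]<.095)&(Q[...,2]>.02)&(Q[...,2]<.05)
q=Q[m]; A=np.c_[q[:,:2],np.ones(len(q))]; k,*_=np.linalg.lstsq(A,q[:,2],rcond=None); print(len(q),k.round(4), "z at tongue end",k@[-.055,0,1],"rear",k@[.1,0,1])
fl=(Q[...,2]>.02)&(Q[...,2]<.034)&(Q[...,0]>-.05)&(Q[...,0]<.1)&(abs(Q[...,1])<.05); print("floor seen",np.median(Q[fl][:,2]) if fl.any() else None)
fr=(abs(abs(Q[...,1])-.074)<.006)&(Q[...,0]>-.1)&(Q[...,0]<.13); print("rail z",np.nanmedian(Q[fr][:,2]))
E
```

```text
time: 18.8
tool_pos: [0.5307, 0.1615, 0.006]
tcp_rot: [-1.262, 1.129, -1.124]
wrist_force: [-0.4, 1.2, 0.3]
width: 0.453
{'tongue': [-0.0749, 0.0, 0.0215], 'rear': [0.1051, -0.0001, 0.0349], 'tilt': -0.18, 'yaw': -0.03, 'roll': -0.07} F_local [-0.3  1.2  0.3] M [ 0.01  0.01 -0.05] t 18.8
time: 19.68
tool_pos: [0.5316, 0.1615, 0.197]
tcp_rot: [-1.26, 1.128, -1.124]
wrist_force: [0.1, 0.6, -0.8]
width: 0.603
2718 [ 0.0014 -0.0014  0.0367] z at tongue end 0.03658012763052098 rear 0.03679740891320449
floor seen 0.023257955545472858
rail z 0.04067815766804583
```

View pics/w9.png

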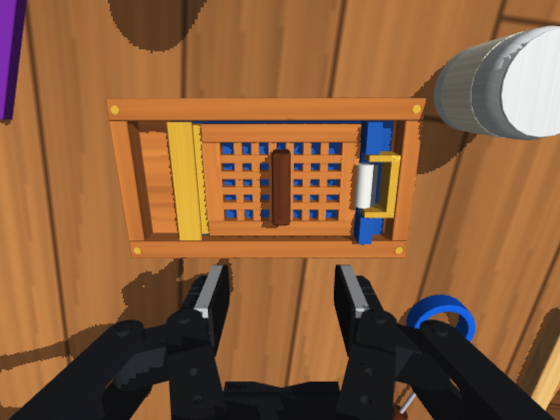

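View pics/side4.png

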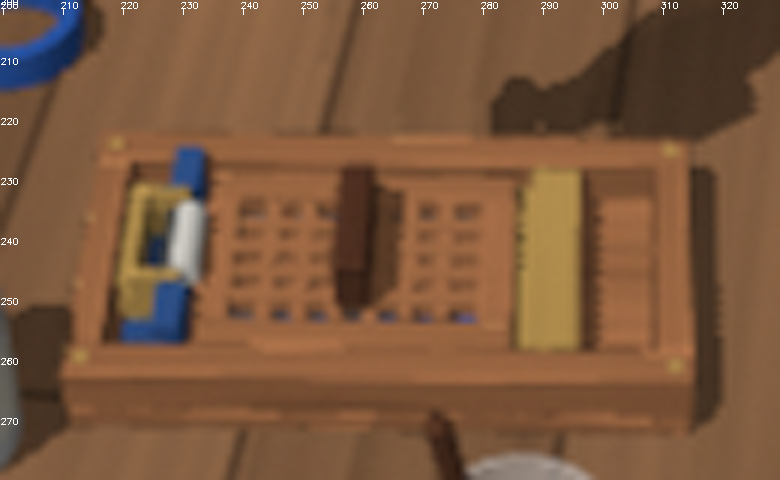

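View pics/top4.png

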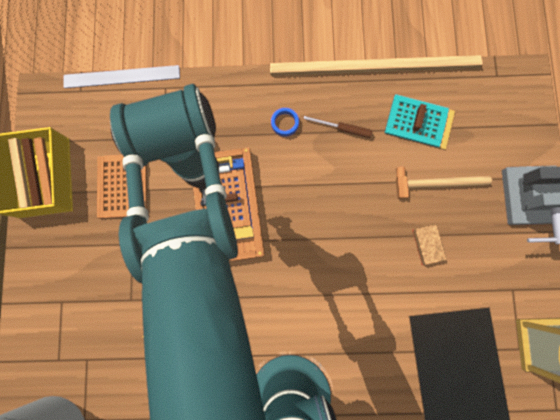

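```bash
python3 -c "
from workcell import workorder; print(workorder.finish_job())"
```

```text
the job is handed in; nothing more can be done
None
```

The grating is in the frame, lying flat with its tongue under the lip and its rear end under the roller. I let go, backed the arm off and handed the job in at about 20 s of the 56 s allowed.

- **Grip:** My first close shut on nothing. The fingertips sat about 30–35 mm short of the reported TCP, so the fingers closed above the bar. Nothing moved. I went lower, gripped the bar and lifted.
- **Fitting:** I brought the tongue down to the floor at about 14° and felt a light touch, then slid it in. It met the stop at about frame x −75 mm, with about 5 N. I swung the rear end down in steps of 1–2°. Wrist-force readings between steps stayed under about 7 N while tilted, and reached about 15 N net when I pressed it home. These are spot readings; I did not record the peaks within each step.
- **Last checks:** After release, the wrist depth image put the panel top about 36 mm above the frame's underside at both ends (raw 36.6 and 36.8 mm, with the rails reading 0.7 mm high). Its slope is about 1.4 mrad. The pictures show the tongue under the lip and the roller over the rear edge.
- **Bystanders:** The tape roll, screwdriver, mallet and sanding block look unmoved from above. The varnish tin also looked in place in the wrist view. The arm hid the brush pot and part of the spare grating, so I did not fully check those two.
- **Unexplained:** A sideways force of about 3 N showed during the swing and was gone after release. Nothing else disagreed.

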